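Load a specimen plate under the spring clip of an inspection stage

TASK

Get the crown specimen ready for the microscope without gripping anything: press the stage's spring-clip paddle down with one fingertip and keep it pressed while the other finger pushes the flat specimen plate along its channel, under the raised clip, until it is fully home against the end stop. Only then let the paddle go so that the clip's nose clamps the plate, and move clear. Never lift the plate out of its channel, and leave the bur block, the jar and the plaster cast where they stand.

Things in the scene. Friction and masses are not known exactly. Their poses are not given: they have to be found in the camera images.
- stage: Dark steel stage fixed to the bench, 200 (x) by 150 (y) mm. Origin: centre of its underside, on the bench, z up; all stage coordinates below are in this frame. Deck top z = 20 mm. The plate's channel runs along x, centred on y = -35 mm, 43 mm wide between aluminium rails 4 mm wide, 6 mm high. Entry end -x (towards the robot), stop end +x; the spring clip's paddle is on the +y side.
- end_stop (a point): Middle of the face of the end stop, at deck level: an 8 mm high bar across the channel at stage x = +85, y = -35, z = 20 mm.
- clip (a joint): Spring clip's rotation, rad, about a hinge along stage x at y = 0, z = 26 mm: 0 closed, 0.33 paddle fully down on its limit, about 0.16 with the nose resting on the plate. The spring always closes it: pressed about 32 mm from the hinge, it needs about 3 N to start and 8 N fully down.
- clip_nose (a point): Foot of the clip's nose, at the end of an arm over the inner rail: stage x from 60 to 72 mm, y = -37 mm. Closed, it hangs 4 mm above the channel floor and blocks the plate; with the paddle fully down it is 16 mm above the floor. The arm's top is at stage z = 42 mm, up to 54 mm when raised.
- clip_paddle (a point): Point on top of the steel thumb paddle, midway along it: stage x = -25, y about 31 mm. The paddle is 110 mm long (stage x -80 to +30), y from 5 to 50 mm. Closed, it slopes up from the hinge by 0.33 rad (outer edge z about 41 mm); fully down it is level, top at z = 24 mm, 4 mm above the channel floor, so an equally long finger in the channel meets the plate's edge. A tip can slide along it.
- plate_mid (a point): Centre (half-way up) of the loose aluminium specimen plate, 60 mm long (x, along the channel), 40 wide, 10 thick, about 70 g; a white ceramic crown (12 mm across, 8.5 tall) is cemented on top, 12 mm from the centre towards the entry. It starts flat in the channel, short of the nose; centre at stage z = 25 mm. Home, its centre is at stage x = +55 mm.
- burs: Bystander: green plastic block, 60 x 50 x 22 mm, with upright steel burs, 44 mm tall overall, loose. Origin at the centre of its underside.
- jar: Bystander: small lidded jar, 48 mm diameter, 45 mm tall, loose. Origin at the centre of its underside.
- cast: Bystander: plaster dental cast, 50 x 55 mm, 25 mm tall, loose. Origin at the centre of its underside.
Not all that is in view belongs to the job. Several things have the shape of the stage; the one meant has the colours described above.

How it is judged:
On the way, in this order (a step that is already met when the one before it is completed fails the run):
1. the clip is held open while the plate is still short of it (value of joint clip above 0.2 rad and x of plate_mid in the frame of stage below 0.036 m), for 0.1 s.
2. the plate is home against the stop with the clip still held open (value of joint clip above 0.2 rad and x of plate_mid in the frame of stage above 0.052 m), for 0.1 s.
At the end, for the whole second after the job is handed in: The plate lies flat in its channel within 3 mm of the end stop, and the released clip's nose rests on it (clip at 0.12 to 0.20 rad) (x of plate_mid in the frame of stage between 0.052 and 0.058 m and y of plate_mid in the frame of stage between -0.04 and -0.03 m and z of plate_mid in the frame of stage between 0.022 and 0.028 m and value of joint clip between 0.12 and 0.2 rad); the robot touches nothing.
It fails at once if the plate is lifted (more than 8 mm off the channel floor, or tipped) (z of plate_mid in the frame of stage above 0.033 m or angle between plate_mid's own z axis and vertical above 0.25 rad).
It fails at once if the bur block is disturbed (distance of burs from where it was at the start of the episode above 0.015 m or angle between burs's own z axis and vertical above 0.35 rad).
It fails at once if the jar is disturbed (distance of jar from where it was at the start of the episode above 0.015 m or angle between jar's own z axis and vertical above 0.35 rad).
It fails at once if the plaster cast is disturbed (distance of cast from where it was at the start of the episode above 0.015 m or angle between cast's own z axis and vertical above 0.35 rad).
It also fails if it takes over 38 s, if anything falls off the work surface, if the arm or the gripper's body presses on something with over 40 N, if the wrist force passes 120 N, or if a joint passes its speed limit or range.

ROBOT

A 7-joint arm with a two-finger parallel gripper is mounted at the origin on the work surface. World frame = base frame: x ahead of the robot, y to its left, z up, the work surface at z = 0. Lengths are in m, angles in rad, forces in N, time in s.
With the tool pointing down it reaches from about 0.35 to 0.775 m from the base axis. Payload 3.1 kg.
Tool frame: the origin (TCP) lies midway between the tips of the shut fingers; the grasp point (between the pads) lies 19 mm behind it (grasp_offset is the distance from the TCP to the grasp point, in m); z points along the fingers, x is the direction in which the jaws open and shut, and the axes are right-handed (so a half turn about z gives the same grasp; the last joint's range is limited). The gripper opens to 85 mm and grips with 20 to 120 N. Pads are 22 mm wide; open, the fingers measure 114 mm over their backs; the gripper's body (76 mm by 85 mm) begins 54 mm behind the grasp point. The pads swing forward as they close: fully open they stand 13 mm farther back than shut.
Start: joints at [1.154, 0.311, 0.014, 1.512, -0.004, 1.319, -0.027], TCP at [0.201, -0.512, 0.231] pointing down, gripper open.
Joint ranges: [-2.7, 2.7], [-0.3, 1.91], [-1.27, 1.3], [0.12, 2.57], [-1.44, 4.58], [0.2, 2.03], [-3.05, 3.05]. Speed limits (rad/s): [2.79, 2.79, 3.14, 3.14, 3.14, 3.14, 3.14].

INTERFACE

Orientations are given as a unit quaternion [w, x, y, z].
In Python, from rig import * gives the robot as it stands. The module is installed in compiled form; this text tells all that it offers.
- The arm moves only by the shell command python3 -m crank 'ROWS'. ROWS is JSON, one flat list of numbers, 7 for each row, row after row: the turn, a rotation vector about the tool's x, y, z in units of 5 degrees (1.0 is 5 degrees), then the shift along the tool's x, y, z in units of 40 mm (1.0 is 40 mm), then the finger opening in mm, from 0 to 85.4. A call has 1 to 5 rows; each row shifts and turns the commanded pose from where the row before left it, along the tool's axes as they then stand; what a row does not reach is not made up. A row lasts 1/12 s, in which the tool goes at most 41.7 mm and 7.16 degrees, less where a joint would pass 70% of its speed; a pose out of reach is approached as far as the arm can. A call is refused whole if a number of a shift passes 1 or a number of a turn 1, either way. A call with a gripper value outside its range is refused whole. The fingers move at their own pace and stop on an object; the grip force is fixed at half the most. Time passes only in rows, so rows that do not move let the fingers close. It gives the time, the measured TCP pose, the force and the opening at its end, in the units of the state.
- get_obs(): the state, without advancing time (a new reading comes with each control period).
- snapshot(name): name is "scene" or "top"; returns (picture, depth): 420x560x3 uint8, blue, green, red; 420x560 float32, m along the optical axis (not along the pixel's ray), 0 where there is no reading.
- camera_params(name): a dict with "fov_y" (degrees; the focal length in pixels is half the picture's height over the tangent of half this angle, whatever the lens; pixels are square), "cx", "cy" (the principal point, pixels), "rvec" (rotation vector, rad) and "tvec" (3), from world to camera coordinates, as OpenCV has them. Camera axes: x right, y down, z forward; pixel columns grow to the right and rows downward; lengths in m; the calibration is good to about 2 mm. A picture is of the moment at which its call begins. camera_params takes no time and is no camera call.
- sign_off(): hands the job in, once; it reports no verdict.
The state is a dict: "time_s": time; "q": joint angles; "joint_vel": joint speeds; "joint_efforts": joint torques, N m; "ee_pos": TCP position; "tcp_rot": TCP orientation; "force": force on the tool from outside, world axes, zero at the start; "torque": the same for the moment, N m; "width": finger opening in m.
Only numpy, scipy, OpenCV 4.12 (cv2) and the standard library are available. Lean on these libraries where they do the work, as an engineer would, in place of code of your own. Each camera call takes 0.05 s, during which the arm holds its last target. There are 200 camera calls.

## Working session

There is one attempt and no reset: what is moved stays moved. The work goes in short steps, Python scripts to look and compute and a shell command to move; the robot and the scene stay as the last step left them, time stands still between calls to the robot, and variables do not carry over. Pictures are saved under pics/ and viewed, about 8 in all and at most 12, crops included, and the job is handed in when it is done.

```bash
mkdir -p pics; cat > h.py <<'E'
from rig import *
import numpy as np, cv2
from scipy.spatial.transform import Rotation as R
def cam(n):
    p=camera_params(n); f=210/np.tan(np.radians(p["fov_y"])/2)
    return f,p["cx"],p["cy"],R.from_rotvec(np.ravel(p["rvec"])).as_matrix(),np.ravel(p["tvec"])
def px2w(n,u,v,d):
    f,cx,cy,M,t=cam(n); c=np.array([(u-cx)/f*d,(v-cy)/f*d,d]); return M.T@(c-t)
def ray(n,u,v,z):
    f,cx,cy,M,t=cam(n); o=-M.T@t; r=M.T@np.array([(u-cx)/f,(v-cy)/f,1]); return o+r*(z-o[2])/r[2]
def w2px(n,P):
    f,cx,cy,M,t=cam(n); c=M@np.asarray(P)+t; return c[0]/c[2]*f+cx,c[1]/c[2]*f+cy
E
python3 - <<'E'
from h import *
for n in ("scene","top"):
    p,d=snapshot(n); cv2.imwrite(f"pics/{n}0.png",p); np.save(f"{n}0.npy",d); print(n,camera_params(n),(d>0).mean())
print(get_obs())
E
```

```text
scene {'fov_y': 42.35667694181967, 'cx': 271.5189267551145, 'cy': 214.960966725377, 'rvec': array([ 1.94762894,  1.34586252, -0.6324392 ]), 'tvec': array([-0.19751577, -0.27895959,  1.73409807])} 0.9962074829931973
top {'fov_y': 53.6968448700502, 'cx': 280.4061805393744, 'cy': 211.3603561243407, 'rvec': array([ 2.14626369, -2.0554518 ,  0.22184909]), 'tvec': array([0.00400952, 0.57025424, 0.91055379])} 0.9958971088435374
{'time_s': 0.1, 'q': array([ 1.15430605,  0.31166596,  0.01401125,  1.51290324, -0.00435772,
        1.31918774, -0.02720636]), 'joint_vel': array([ 0.00098264, -0.00188248,  0.00032811, -0.00333866,  0.00091306,
       -0.00132964, -0.00049568]), 'joint_efforts': array([ 1.09898461e-03, -3.80855083e+01,  1.46870431e-01, -2.31242681e+01,
        1.23225816e-02,  8.07401055e-03, -1.54547104e-05]), 'ee_pos': array([ 0.20109391, -0.51121905,  0.23031599]), 'tcp_rot': array([-5.43379167e-04,  8.26478897e-01, -5.62966689e-01, -9.18660780e-04]), 'force': array([ 0.44790132, -0.51787758, -0.347663  ]), 'torque': array([ 0.02551711, -0.01193295, -0.02155636]), 'width': 0.08541081899648122}
```

View pics/scene0.png

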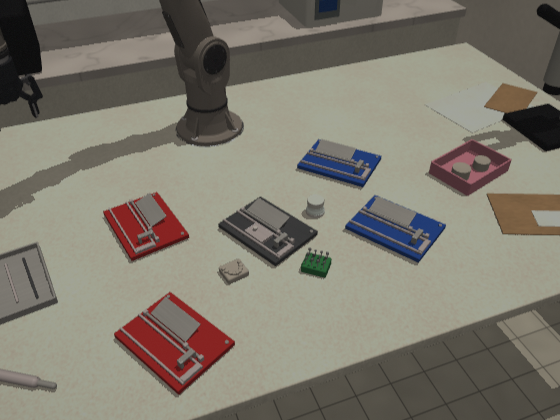

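View pics/top0.png

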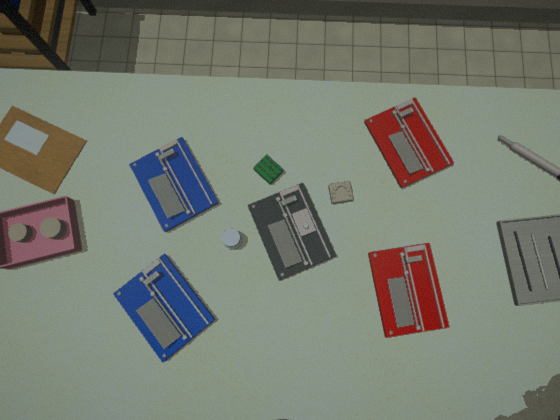

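The top view shows five things shaped like the stage: blue at (174,184) and (164,307), red at (408,142) and (409,290), and dark steel at (292,231). The dark one matches the description. Its plate with the crown is at about (306,225), the paddle at (286,243), the cast at (341,192), the burs at (268,168) and the jar at (232,239). Next I'll check it in close crops.

```bash
python3 - <<'E'
import cv2,numpy as np
a=cv2.imread("pics/top0.png")[172:292,232:352]; b=cv2.imread("pics/scene0.png")[185:275,210:325]
cv2.imwrite("pics/c1.png",cv2.resize(a,None,fx=5,fy=5,interpolation=cv2.INTER_CUBIC))
cv2.imwrite("pics/c2.png",cv2.resize(b,None,fx=6,fy=6,interpolation=cv2.INTER_CUBIC))
E
```

```text
(no output)
```

View pics/c1.png

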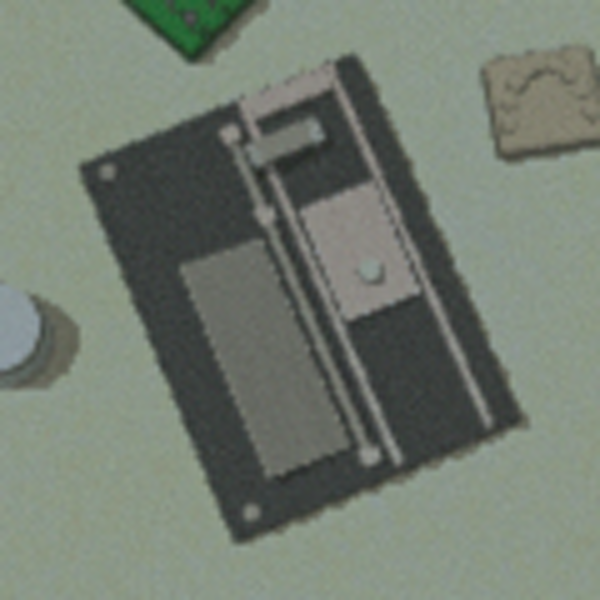

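View pics/c2.png

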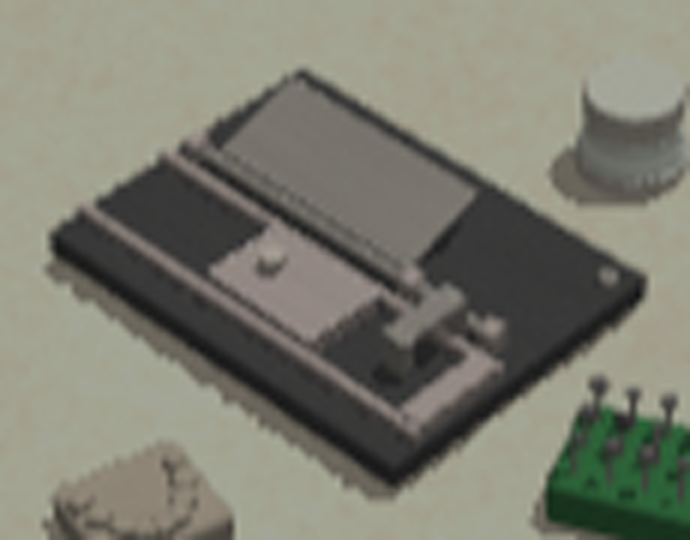

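The crops confirm the dark stage with aluminium rails: crown plate short of the nose, paddle raised. I'll fit the stage pose from its deck corners in both views.

```bash
cat > fit.py <<'E'
from h import *
from scipy.optimize import least_squares
T=lambda c:((c[0]+.5)/5-.5+232,(c[1]+.5)/5-.5+172)
S=lambda c:((c[0]+.5)/6-.5+210,(c[1]+.5)/6-.5+185)
# stage pts: (+x+y),(+x-y),(-x-y),(-x+y) deck top
L=[(.1,.075),(.1,-.075),(-.1,-.075),(-.1,.075)]
t=[T(c) for c in [(80,165),(355,55),(525,423),(237,541)]]
s=[S(c) for c in [(645,283),(395,472),(55,238),(303,72)]]
for i in range(4):
    # two-view triangulation
    A=[]
    for n,(u,v) in (("top",t[i]),("scene",s[i])):
        f,cx,cy,M,tt=cam(n);P=np.c_[M,tt];a,b=(u-cx)/f,(v-cy)/f
        A+=[a*P[2]-P[0],b*P[2]-P[1]]
    X=np.linalg.svd(np.array(A))[2][-1];print("tri",(X[:3]/X[3]).round(4))
def st2w(p,q): 
    c,s_=np.cos(p[2]),np.sin(p[2]); return np.array([p[0]+c*q[0]-s_*q[1],p[1]+s_*q[0]+c*q[1],q[2]])
def res(p,views="ts"):
    r=[]
    for i in range(4):
        w=st2w(p,(*L[i],.02))
        if "t" in views: r+=list(np.subtract(w2px("top",w),t[i]))
        if "s" in views: r+=list(np.subtract(w2px("scene",w),s[i]))
    return r
if __name__=="__main__":
    w=np.array([ray("top",*q,.02) for q in t]); d=w[0]+w[1]-w[2]-w[3]
    p0=[*w.mean(0)[:2],np.arctan2(d[1],d[0])];print(p0)
    for v in("t","s","ts"):
        k=least_squares(res,p0,args=(v,));print(v,k.x.round(4),np.round(k.fun,1))
    p=k.x
    inv=lambda w:(R.from_euler('z',-p[2]).as_matrix()@(w-[p[0],p[1],0])).round(4)
    for nm,c in dict(pl_pp=(300,212),pl_pm=(372,183),pl_mm=(425,293),pl_mp=(347,321)).items(): print(nm,inv(ray("top",*T(c),.03)))
    print("crown",inv(ray("top",*T((371,268)),.038)))
    for nm,c in dict(pad1=(180,265),pad2=(262,237),pad3=(350,447),pad4=(268,480)).items(): print(nm,inv(ray("top",*T(c),.035)))
    for nm,q,z in (("jar",(232,237),.045),("burs",(268,168),.022),("cast",(341,190),.025)): print(nm,ray("top",*q,z).round(3),inv(ray("top",*q,z)))
    D=np.load("top0.npy")
    for nm,c in dict(deck=(140,220),chan=(430,360),plate=(330,240),padmid=(265,360)).items():
        u,v=T(c);print(nm,inv(px2w("top",u,v,np.median(D[int(v)-1:int(v)+2,int(u)-1:int(u)+2]))))
    o=get_obs(); q=o["tcp_rot"];print(R.from_quat([*q[1:],q[0]]).as_matrix().round(3))
E
python3 fit.py
```

```text
tri [0.5928 0.1104 0.0192]
tri [ 0.6553 -0.0228  0.0183]
tri [ 0.4758 -0.1085  0.0171]
tri [0.4133 0.0253 0.0199]
[np.float64(0.533934880754571), np.float64(0.0008386790440568963), np.float64(0.4477438374819617)]
t [0.534  0.0008 0.442 ] [-0.3  0.1  0.6 -0.6 -0.1 -0.3 -0.2  0.7]
s [0.5356 0.0011 0.4442] [ 0.9 -0.2  0.   0.4 -1.1 -0.4  0.2 -0.1]
ts [0.5346 0.001  0.4429] [-0.4 -0.   0.7 -0.4  0.5 -0.9 -0.2  0.1 -0.1 -0.6 -1.2 -0.6 -0.3  0.5
  0.1 -0.4]
pl_pp [ 0.0337 -0.0152  0.03  ]
pl_pm [ 0.0333 -0.0531  0.03  ]
pl_mm [-0.0263 -0.0548  0.03  ]
pl_mp [-0.0242 -0.0149  0.03  ]
crown [-0.0062 -0.0348  0.038 ]
pad1 [0.0312 0.0486 0.035 ]
pad2 [0.0285 0.007  0.035 ]
pad3 [-0.0804  0.0082  0.035 ]
pad4 [-0.0796  0.0498  0.035 ]
jar [0.507 0.14  0.045] [0.0345 0.1377 0.045 ]
burs [0.689 0.065 0.022] [ 0.1666 -0.0081  0.022 ]
cast [ 0.638 -0.118  0.025] [ 0.0428 -0.1518  0.025 ]
deck [0.0624 0.0574 0.02  ]
chan [-0.0558 -0.0453  0.0193]
plate [ 0.0152 -0.0231  0.0302]
padmid [-0.0266  0.0288  0.0329]
[[ 0.366 -0.931 -0.001]
 [-0.931 -0.366  0.002]
 [-0.002  0.    -1.   ]]
```

Stage pose: (0.5346, 0.0010), yaw 0.443 rad. The plate's centre is at stage x ≈ +4 mm. The two-view deck height is 17–20 mm, which agrees with the text. First I'll align the yaw and set the opening to 52 mm.

```bash
cat > go.py <<'E'
import sys
from h import *
p=[.5346,.0010,.4429]
o=get_obs();q=o["tcp_rot"];M=R.from_quat([*q[1:],q[0]]).as_matrix()
B=R.from_euler('z',p[2]).as_matrix(); s=B.T@(o["ee_pos"]-[p[0],p[1],0])
Mt=B@np.array([[0,-1,0],[-1,0,0],[0,0,-1.]])
print("t",round(o["time_s"],2),"stage mm",(s*1e3).round(1),"F stage",(B.T@o["force"]).round(1),"w",round(o["width"]*1e3,1),"turn units",(np.degrees(R.from_matrix(M.T@Mt).as_rotvec())/5).round(2))
if len(sys.argv)>3:
    w=B@(np.array(list(map(float,sys.argv[1:4])))/1e3-s); print("shift units",(M.T@w/.04).round(2))
E
python3 go.py; python3 -m crank '[0,0,-0.77,0,0,0,52, 0,0,0,0,0,0,52]'; python3 go.py -58 -2 120
```

```text
t 0.1 stage mm [-520.8 -319.9  230.3] F stage [ 0.2 -0.7 -0.3] w 85.4 turn units [ 0.    0.02 -0.78]
time_s: 0.27
ee_pos: [0.2012, -0.5114, 0.2307]
tcp_rot: [-0.0, 0.845, -0.534, -0.001]
force: [-0.1, -1.0, -0.1]
width: 0.0638
t 0.27 stage mm [-520.8 -320.1  230.7] F stage [-0.5 -0.8 -0.1] w 63.8 turn units [-0.    0.02  0.  ]
shift units [ -7.94 -11.57   2.78]
```

```bash
python3 -m crank '[0,0,0,-0.56,-0.8,0,52, 0,0,0,-0.56,-0.8,0,52, 0,0,0,-0.56,-0.8,0,52, 0,0,0,-0.56,-0.8,0,52, 0,0,0,-0.56,-0.8,0,52]'; python3 -m crank '[0,0,0,-0.56,-0.8,0,52, 0,0,0,-0.56,-0.8,0,52, 0,0,0,-0.56,-0.8,0,52, 0,0,0,-0.56,-0.8,0,52, 0,0,0,0,0,0,52]'; python3 go.py -58 -2 120
```

```text
time_s: 0.68
ee_pos: [0.2985, -0.3403, 0.2311]
tcp_rot: [-0.0, 0.844, -0.536, -0.0]
force: [0.7, -0.6, -0.2]
width: 0.0519
time_s: 1.1
ee_pos: [0.3797, -0.1972, 0.2315]
tcp_rot: [-0.003, 0.848, -0.529, 0.0]
force: [0.3, 0.4, 0.5]
width: 0.0522
t 1.1 stage mm [-224.9 -112.7  231.5] F stage [0.5 0.3 0.5] w 52.2 turn units [-0.06  0.03  0.14]
shift units [-2.71 -4.19  2.82]
```

```bash
python3 -m crank '[0,0,0.14,-0.5,-0.78,0.2,52, 0,0,0,-0.5,-0.78,0.3,52, 0,0,0,-0.5,-0.78,0.3,52, 0,0,0,-0.5,-0.78,0.3,52, 0,0,0,-0.5,-0.78,0.3,52]'; python3 go.py -58 -2 100;  python3 -m crank '[0,0,0,0,0,0,52]'; python3 go.py -58 -2 100
```

```text
time_s: 1.52
ee_pos: [0.4757, -0.0491, 0.1747]
tcp_rot: [0.0, 0.841, -0.541, 0.0]
force: [0.3, -1.6, -0.2]
width: 0.0519
t 1.52 stage mm [-74.7 -20.  174.7] F stage [-0.4 -1.6 -0.2] w 51.9 turn units [ 0.   -0.   -0.17]
shift units [-0.46 -0.41  1.87]
time_s: 1.6
ee_pos: [0.4767, -0.0411, 0.1733]
tcp_rot: [-0.003, 0.845, -0.535, -0.002]
force: [-0.2, 1.5, 1.0]
width: 0.0516
t 1.6 stage mm [-70.4 -13.2 173.3] F stage [0.4 1.5 1. ] w 51.6 turn units [-0.02  0.08 -0.02]
shift units [-0.27 -0.3   1.83]
```

```bash
python3 -m crank '[0,0,0,-0.14,-0.15,0.55,52, 0,0,0,-0.14,-0.15,0.55,52, 0,0,0,0,0,0.55,52, 0,0,0,0,0,0.55,52, 0,0,0,0,0,0.55,52]'; python3 -m crank '[0,0,0,0,0,0,52]'; python3 go.py -58 -2 60
python3 - <<'E'
from h import *
out=[]
for n,(r,c) in dict(top=(172,232),scene=(165,205)).items():
    p,d=snapshot(n); np.save(n+"1.npy",d); out.append(cv2.resize(p[r:r+120,c:c+120],(400,400),interpolation=cv2.INTER_CUBIC))
cv2.imwrite("pics/d1.png",np.hstack(out))
E
```

```text
time_s: 2.02
ee_pos: [0.4812, -0.0354, 0.0642]
tcp_rot: [0.0, 0.841, -0.541, -0.0]
force: [1.3, -0.4, 0.5]
width: 0.0519
time_s: 2.1
ee_pos: [0.4772, -0.0356, 0.0612]
tcp_rot: [0.002, 0.841, -0.541, -0.004]
force: [-1.3, -0.0, 0.0]
width: 0.0519
t 2.1 stage mm [-67.5  -8.4  61.2] F stage [-1.2  0.6  0. ] w 51.9 turn units [ 0.1   0.05 -0.16]
shift units [-0.16 -0.24  0.03]
```

View pics/d1.png

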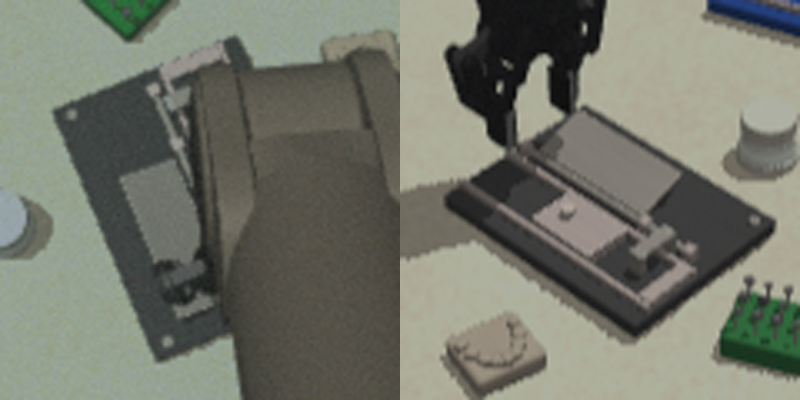

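```bash
python3 - <<'E'
from h import *
d=np.load("scene1.npy");p=[.5346,.0010,.4429];B=R.from_euler('z',p[2]).as_matrix()
P=np.array([B.T@(px2w("scene",u,v,d[v,u])-[p[0],p[1],0]) for v in range(165,225) for u in range(205,300)])*1e3
P=P[(P[:,2]>45)&(P[:,2]<110)&(abs(P[:,0]+67)<40)&(abs(P[:,1])<75)]
for a in range(45,110,5):
    for s in(-1,1):
        k=P[(P[:,2]>=a)&(P[:,2]<a+5)&(s*(P[:,1]+8)>0)]
        if len(k):print(a,s,len(k),"x",k[:,0].min().round(),k[:,0].max().round(),"y",k[:,1].min().round(),k[:,1].max().round())
E
python3 go.py -58 -2 60
```

```text
t 2.2 stage mm [-64.3  -9.8  64.9] F stage [-0.1 -0.3  0.6] w 52.0 turn units [ 0.02  0.01 -0.16]
shift units [-0.2  -0.15  0.12]Traceback (most recent call last):
  File "<stdin>", line 3, in <module>
  File "h.py", line 8, in px2w
    f,cx,cy,M,t=cam(n); c=np.array([(u-cx)/f*d,(v-cy)/f*d,d]); return M.T@(c-t)
                ~~~^^^
  File "h.py", line 5, in cam
    p=camera_params(n); f=210/np.tan(np.radians(p["fov_y"])/2)
ValueError: time passes only in moves, steps and waits
```

```bash
sed -i 's/^def cam/from functools import lru_cache\n@lru_cache\ndef cam/' h.py; cat > tips.py <<'E'
import sys
from h import *
d=np.load(sys.argv[1]);p=[.5346,.0010,.4429];B=R.from_euler('z',p[2]).as_matrix()
P=np.array([B.T@(px2w("scene",u,v,d[v,u])-[p[0],p[1],0]) for v in range(165,225) for u in range(205,300)])*1e3
P=P[(P[:,2]>42)&(P[:,2]<110)&(abs(P[:,0]+55)<50)&(abs(P[:,1])<75)]
for a in range(42,105,5):
    for s in(-1,1):
        k=P[(P[:,2]>=a)&(P[:,2]<a+5)&(s*(P[:,1]+8)>0)]
        if len(k):print(a,s,len(k),"x",k[:,0].min().round(),k[:,0].max().round(),"y",k[:,1].min().round(),k[:,1].max().round())
E
python3 tips.py scene1.npy
python3 -m crank '[0,0,-0.16,-0.2,-0.17,0.1,52, 0,0,0,0,0,0,52, 0,0,0,0,0,0,52, 0,0,0,0,0,0,52]'; for i in 1 2 3; do python3 -m crank '[0,0,0,0,0,0,52]' >/dev/null; python3 go.py -58 -2 60;done
```

```text
42 1 20 x -78.0 -7.0 y 41.0 50.0
47 1 1 x -41.0 -41.0 y 46.0 46.0
67 -1 4 x -65.0 -57.0 y -42.0 -39.0
67 1 6 x -78.0 -61.0 y 16.0 23.0
72 -1 6 x -72.0 -56.0 y -47.0 -36.0
72 1 12 x -77.0 -56.0 y 15.0 25.0
77 -1 12 x -74.0 -56.0 y -49.0 -39.0
77 1 17 x -77.0 -54.0 y 14.0 32.0
82 -1 11 x -76.0 -56.0 y -49.0 -37.0
82 1 7 x -73.0 -58.0 y 13.0 31.0
87 -1 16 x -73.0 -54.0 y -51.0 -36.0
87 1 16 x -75.0 -54.0 y 14.0 31.0
92 -1 16 x -71.0 -57.0 y -50.0 -34.0
92 1 15 x -79.0 -53.0 y 14.0 28.0
97 -1 12 x -70.0 -54.0 y -50.0 -39.0
97 1 15 x -79.0 -56.0 y 13.0 25.0
102 -1 10 x -63.0 -55.0 y -49.0 -34.0
102 1 17 x -79.0 -54.0 y 14.0 27.0
time_s: 2.53
ee_pos: [0.4851, -0.0246, 0.0622]
tcp_rot: [-0.0, 0.846, -0.534, 0.001]
force: [0.3, -0.5, 0.3]
width: 0.0519
t 2.62 stage mm [-56.2  -2.2  61.9] F stage [0.1 0.6 0.4] w 51.8 turn units [-0.01 -0.01  0.01]
shift units [-0.01  0.05  0.05]
t 2.7 stage mm [-56.5  -2.2  61.7] F stage [ 0.4 -0.3 -1. ] w 51.7 turn units [-0.01 -0.01  0.01]
shift units [-0.01  0.04  0.04]
t 2.78 stage mm [-56.6  -2.2  61.5] F stage [0.8 0.2 0.1] w 52.3 turn units [-0.   -0.    0.01]
shift units [-0.    0.03  0.04]
```

The fingertips ride about 5 mm above the TCP. The fingers lie over the channel (y −42..−28) and the paddle (y 24..38), behind the plate. Now I'll lower gently.

```bash
python3 -m crank '[0,0,0,0,0.03,0.25,52, 0,0,0,0,0,0.25,52, 0,0,0,0,0,0.15,52, 0,0,0,0,0,0,52, 0,0,0,0,0,0,52]'|tail -2; python3 go.py -58 -2 25;  python3 -m crank '[0,0,0,0,0,0.1,52, 0,0,0,0,0,0.05,52, 0,0,0,0,0,0,52, 0,0,0,0,0,0,52]'|tail -2;python3 go.py -58 -2 25
```

```text
force: [-0.3, 1.3, 1.0]
width: 0.0516
t 3.2 stage mm [-58.6  -1.5  34.3] F stage [0.3 1.3 1. ] w 51.6 turn units [0.02 0.01 0.01]
shift units [ 0.01 -0.01  0.23]
force: [-0.2, 0.9, 3.1]
width: 0.052
t 3.53 stage mm [-57.2  -1.9  29.8] F stage [0.2 0.9 3.1] w 52.0 turn units [-0.01 -0.    0.01]
shift units [0.   0.02 0.12]
```

```bash
python3 -m crank '[0,0,0,0,0,0.05,52, 0,0,0,0,0,0,52, 0,0,0,0,0,0,52]'|tail -2;python3 go.py -58 -2 20; python3 -m crank '[0,0,0,0,0,0.05,52, 0,0,0,0,0,0,52, 0,0,0,0,0,0,52]'|tail -2;python3 go.py -58 -2 20
```

```text
force: [-0.0, 2.2, 5.4]
width: 0.0522
t 3.78 stage mm [-57.2  -1.6  27.7] F stage [0.9 2.  5.4] w 52.2 turn units [-0.01  0.    0.01]
shift units [0.01 0.02 0.19]
force: [-0.8, 1.3, 6.7]
width: 0.0524
t 4.03 stage mm [-57.1  -1.5  25.7] F stage [-0.2  1.6  6.7] w 52.4 turn units [-0.01  0.    0.01]
shift units [0.01 0.02 0.14]
```

```bash
python3 -m crank '[0,0,0,0,0,0.05,52, 0,0,0,0,0,0,52, 0,0,0,0,0,0,52]'|tail -2;python3 go.py -58 -2 19; python3 -m crank '[0,0,0,0,0,0.05,52, 0,0,0,0,0,0,52, 0,0,0,0,0,0,52]'|tail -2;python3 go.py -58 -2 19;  python3 -m crank '[0,0,0,0,0,0.03,52, 0,0,0,0,0,0,52, 0,0,0,0,0,0,52]'|tail -2;python3 go.py -58 -2 19
```

```text
force: [-0.2, 2.9, 7.9]
width: 0.0524
t 4.28 stage mm [-57.1  -1.3  23.8] F stage [1.  2.7 7.9] w 52.4 turn units [-0.01  0.    0.02]
shift units [0.02 0.02 0.12]
force: [-1.1, 2.1, 7.6]
width: 0.052
t 4.53 stage mm [-57.1  -1.2  21.9] F stage [-0.1  2.3  7.6] w 52.0 turn units [-0.01  0.    0.02]
shift units [0.02 0.02 0.07]
force: [-1.6, 2.1, 9.4]
width: 0.0519
t 4.78 stage mm [-57.1  -1.2  20.9] F stage [-0.5  2.6  9.4] w 51.9 turn units [-0.01  0.    0.02]
shift units [0.02 0.02 0.05]
```

```bash
python3 -m crank '[0,0,0,0,0,0.03,52, 0,0,0,0,0,0,52, 0,0,0,0,0,0,52]'|tail -2;python3 go.py -58 -2 19; python3 -m crank '[0,0,0,0,0,0.03,52, 0,0,0,0,0,0,52, 0,0,0,0,0,0,52]'|tail -2;python3 go.py -58 -2 19; python3 - <<'E'
from h import *
p,d=snapshot("scene"); np.save("scene2.npy",d);cv2.imwrite("pics/e1.png",cv2.resize(p[175:275,205:325],None,fx=6,fy=6,interpolation=cv2.INTER_CUBIC))
E
```

```text
force: [-3.8, 1.3, 13.7]
width: 0.0522
t 5.03 stage mm [-57.1  -1.3  20.3] F stage [-2.8  2.8 13.7] w 52.2 turn units [-0.01  0.    0.02]
shift units [0.02 0.02 0.03]
force: [-4.5, 1.9, 20.4]
width: 0.0518
t 5.28 stage mm [-57.   -1.3  20.1] F stage [-3.2  3.7 20.4] w 51.8 turn units [-0.01 -0.    0.02]
shift units [0.02 0.03 0.03]
```

View pics/e1.png

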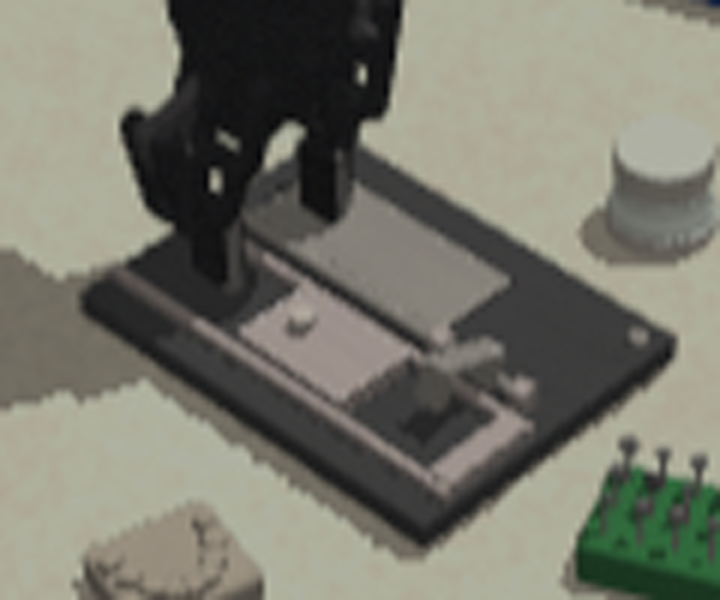

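The paddle is level on its limit (force jumped from 9 to 20 N), the nose is raised, and the channel finger stands behind the plate. I'll ease off slightly and push.

```bash
python3 -m crank '[0,0,0,0,-0.1,-0.02,52, 0,0,0,0,-0.1,0,52, 0,0,0,0,-0.1,0,52, 0,0,0,0,-0.1,0,52, 0,0,0,0,0,0,52]'|tail -2;python3 go.py 14 -2 20; python3 -m crank '[0,0,0,0,-0.1,0,52, 0,0,0,0,-0.1,0,52, 0,0,0,0,-0.1,0,52, 0,0,0,0,-0.1,0,52, 0,0,0,0,0,0,52]'|tail -2;python3 go.py 14 -2 20
```

```text
force: [-27.7, -8.2, 44.1]
width: 0.0522
t 5.75 stage mm [-56.5  -1.1  19.3] F stage [-28.5   4.5  44.1] w 52.2 turn units [0.37 0.03 0.02]
shift units [ 0.03 -1.76 -0.07]
force: [-47.7, -17.2, 68.5]
width: 0.0519
t 6.17 stage mm [-56.1  -0.9  18.4] F stage [-50.5   4.9  68.5] w 51.9 turn units [0.73 0.06 0.01]
shift units [ 0.03 -1.75 -0.15]
```

The tip stuck by friction against the paddle's hard limit. I'll undo the shift, raise onto the spring only (about 7 N), and try again.

```bash
python3 -m crank '[0,0,0,0,0.25,0,52, 0,0,0,0,0.25,0,52, 0,0,0,0,0.3,-0.02,52, 0,0,0,0,0,0,52, 0,0,0,0,0,0,52]'|tail -2;python3 go.py 14 -2 21.7;
```

```text
force: [-3.2, -0.5, 11.4]
width: 0.052
t 6.58 stage mm [-58.6  -1.8  20.4] F stage [-3.1  0.9 11.4] w 52.0 turn units [ 0.01 -0.01  0.01]
shift units [ 0.01 -1.82 -0.03]
```

```bash
python3 -m crank '[0,0,0,0,0,-0.04,52, 0,0,0,0,0,0,52, 0,0,0,0,0,0,52]'|tail -2;python3 go.py 14 -2 21.7;python3 -m crank '[0,0,0,0,-0.05,0,52, 0,0,0,0,-0.05,0,52, 0,0,0,0,-0.05,0,52, 0,0,0,0,0,0,52, 0,0,0,0,0,0,52]'|tail -2;python3 go.py 14 -2 21.7
```

```text
force: [-3.2, 0.3, 8.9]
width: 0.0517
t 6.83 stage mm [-58.6  -1.7  21.4] F stage [-2.7  1.7  8.9] w 51.7 turn units [0.02 0.   0.01]
shift units [ 0.01 -1.82 -0.01]
force: [-5.2, -2.2, 9.8]
width: 0.0522
t 7.25 stage mm [-55.3  -2.   20.6] F stage [-5.7  0.2  9.8] w 52.2 turn units [0.08 0.   0.01]
shift units [ 0.   -1.73 -0.04]
```

```bash
python3 -m crank '[0,0,0,0,-0.06,-0.02,52, 0,0,0,0,-0.06,-0.01,52, 0,0,0,0,-0.06,0,52, 0,0,0,0,-0.06,0,52, 0,0,0,0,-0.06,0,52]'|tail -2;python3 go.py 14 -2 21.7
```

```text
force: [-4.1, -2.9, 9.6]
width: 0.0522
t 7.67 stage mm [-43.2  -2.7  21.9] F stage [-5.  -0.8  9.6] w 52.2 turn units [ 0.08 -0.01  0.  ]
shift units [-0.02 -1.43 -0.01]
```

```bash
python3 -m crank '[0,0,0,-0.02,-0.06,0,52, 0,0,0,0,-0.06,0,52, 0,0,0,0,-0.06,0,52, 0,0,0,0,-0.06,0,52, 0,0,0,0,-0.06,0,52]'|tail -2;python3 go.py 14 -2 21.7; python3 -m crank '[0,0,0,0,-0.06,0,52, 0,0,0,0,-0.06,0,52, 0,0,0,0,-0.06,0,52, 0,0,0,0,-0.06,0,52, 0,0,0,0,-0.06,0,52]'|tail -2;python3 go.py 14 -2 21.7
```

```text
force: [-5.2, -2.5, 8.8]
width: 0.052
t 8.08 stage mm [-31.7  -2.2  21.8] F stage [-5.8 -0.   8.8] w 52.0 turn units [ 0.09 -0.01 -0.  ]
shift units [-0.01 -1.14 -0.01]
force: [-5.9, -3.2, 9.3]
width: 0.0524
t 8.5 stage mm [-19.7  -2.2  21.8] F stage [-6.7 -0.3  9.3] w 52.4 turn units [ 0.09 -0.01  0.  ]
shift units [-0.01 -0.84 -0.  ]
```

```bash
python3 -m crank '[0,0,0,0,-0.06,0,52, 0,0,0,0,-0.06,0,52, 0,0,0,0,-0.06,0,52, 0,0,0,0,-0.06,0,52, 0,0,0,0,-0.06,0,52]'|tail -2;python3 go.py 14 -2 21.7; python3 - <<'E'
from h import *
p,d=snapshot("scene"); cv2.imwrite("pics/f1.png",cv2.resize(p[175:275,205:325],None,fx=6,fy=6,interpolation=cv2.INTER_CUBIC))
E
```

```text
force: [-4.6, -3.3, 10.0]
width: 0.0521
t 8.92 stage mm [-7.6 -2.2 21.8] F stage [-5.6 -1.  10. ] w 52.1 turn units [ 0.09 -0.01  0.  ]
shift units [-0.01 -0.54 -0.  ]
```

View pics/f1.png

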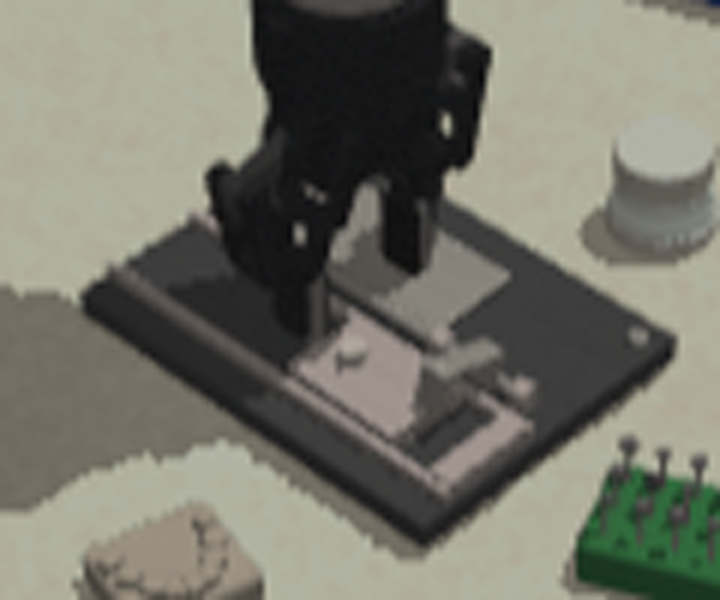

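The plate is moving flat under the raised nose, with a gap of roughly 20 mm still dark before the stop. Carrying on until the force rises.

```bash
python3 -m crank '[0,0,0,0,-0.06,0,52, 0,0,0,0,-0.06,0,52, 0,0,0,0,-0.06,0,52, 0,0,0,0,-0.06,0,52, 0,0,0,0,-0.06,0,52]'|tail -2;python3 go.py 14 -2 21.7; python3 -m crank '[0,0,0,0,-0.05,0,52, 0,0,0,0,-0.05,0,52, 0,0,0,0,-0.05,0,52, 0,0,0,0,0,0,52]'|tail -2;python3 go.py 14 -2 21.7
```

```text
force: [-5.2, -3.1, 9.7]
width: 0.052
t 9.38 stage mm [ 4.5 -2.2 21.8] F stage [-6.  -0.5  9.7] w 52.0 turn units [ 0.09 -0.01  0.  ]
shift units [-0.01 -0.24  0.  ]
force: [-5.4, -2.8, 8.6]
width: 0.0523
t 9.72 stage mm [11.1 -2.2 21.9] F stage [-6.1 -0.2  8.6] w 52.3 turn units [ 0.08 -0.01  0.  ]
shift units [-0.   -0.07  0.  ]
```

```bash
python3 -m crank '[0,0,0,0,-0.04,0,52, 0,0,0,0,-0.04,0,52, 0,0,0,0,0,0,52]'|tail -2;python3 go.py 14 -2 21.7; python3 -m crank '[0,0,0,0,-0.03,0,52, 0,0,0,0,0,0,52, 0,0,0,0,0,0,52]'|tail -2;python3 go.py 14 -2 21.7
```

```text
force: [-6.1, -2.6, 9.8]
width: 0.052
t 9.97 stage mm [13.3 -2.2 21.8] F stage [-6.6  0.2  9.8] w 52.0 turn units [ 0.1  -0.01 -0.  ]
shift units [-0.01 -0.02  0.  ]
force: [-7.7, -3.7, 10.2]
width: 0.0522
t 10.22 stage mm [13.3 -2.3 21.7] F stage [-8.5 -0.  10.2] w 52.2 turn units [ 0.12 -0.01 -0.01]
shift units [-0.01 -0.02 -0.  ]
```

```bash
python3 -m crank '[0,0,0,0,-0.05,0,52, 0,0,0,0,-0.05,0,52, 0,0,0,0,0,0,52]'|tail -2;python3 go.py 14 -2 21.7; python3 - <<'E'
from h import *
o=[]
for n,(r,c) in dict(top=(172,262),scene=(200,230)).items():
    p,d=snapshot(n); o.append(cv2.resize(p[r:r+75,c:c+75],(400,400),interpolation=cv2.INTER_CUBIC))
cv2.imwrite("pics/g1.png",np.hstack(o))
E
```

```text
force: [-13.7, -5.5, 15.3]
width: 0.0522
t 10.47 stage mm [13.6 -2.4 21.1] F stage [-14.7   0.9  15.3] w 52.2 turn units [ 0.21 -0.   -0.02]
shift units [-0.01 -0.01 -0.01]
```

View pics/g1.png

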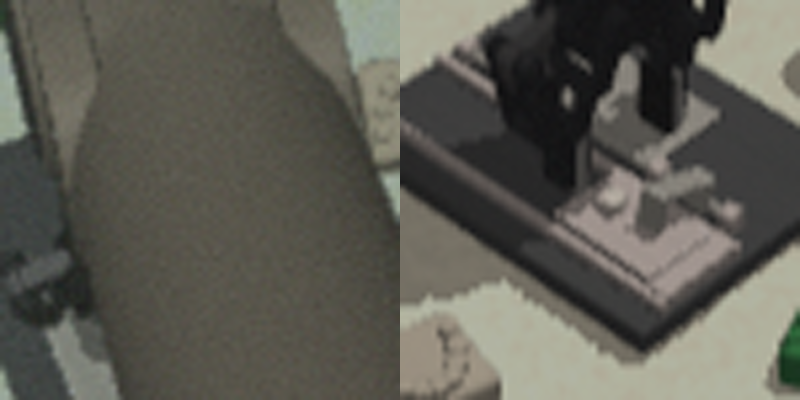

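The plate sits flush against the stop, with only a thin line between them, and force and position agree (x stalled at 13.4 mm, force rising). I'll ease the push off while still holding the paddle, then lift slowly.

```bash
python3 -m crank '[0,0,0,0,0.07,0,52, 0,0,0,0,0.07,0,52, 0,0,0,0,0.07,0,52, 0,0,0,0,0.07,0,52, 0,0,0,0,0.07,0,52]'|tail -2;python3 go.py 14 -2 21.7; python3 -m crank '[0,0,0,0,0.07,0,52, 0,0,0,0,0,0,52, 0,0,0,0,0,0,52]'|tail -2;python3 go.py 14 -2 21.7
```

```text
force: [4.2, 2.3, 6.8]
width: 0.052
t 10.98 stage mm [12.8 -2.4 24.2] F stage [4.8 0.2 6.8] w 52.0 turn units [-0.11 -0.03  0.  ]
shift units [-0.01 -0.03  0.06]
force: [3.6, 0.8, 7.1]
width: 0.0522
t 11.23 stage mm [ 9.9 -2.6 24.3] F stage [ 3.5 -0.8  7.1] w 52.2 turn units [-0.1  -0.04  0.  ]
shift units [-0.01 -0.1   0.07]
```

```bash
python3 -m crank '[0,0,0,0,0.04,-0.05,52, 0,0,0,0,0,-0.07,52, 0,0,0,0,0,-0.07,52, 0,0,0,0,0,-0.1,52, 0,0,0,0,0,-0.1,52]'|tail -2;python3 go.py 10 -2 120; python3 -m crank '[0,0,0,0,0,-0.3,52, 0,0,0,0,0,-0.5,52, 0,0,0,0,0,-0.7,52, 0,0,0,0,0,-0.7,52, 0,0,0,0,0,-0.5,52]'|tail -2;python3 -m crank '[0,0,0,0.3,0.8,-0.3,52, 0,0,0,0.3,0.8,-0.3,52, 0,0,0,0.3,0.8,0,52, 0,0,0,0.3,0.8,0,52, 0,0,0,0.3,0.8,0,52]'|tail -2;python3 -m crank '[0,0,0,0.3,0.8,0,52, 0,0,0,0.3,0.8,0,52, 0,0,0,0.3,0.8,0,52, 0,0,0,0.3,0.8,0,52, 0,0,0,0,0,0,52]'|tail -2;python3 go.py
python3 - <<'E'
from h import *
o=[]
for n,(r,c) in dict(top=(172,232),scene=(175,205)).items():
    p,d=snapshot(n); np.save(n+"9.npy",d);cv2.imwrite(f"pics/{n}9.png",p); o.append(cv2.resize(p[r:r+120,c:c+120],(400,400),interpolation=cv2.INTER_CUBIC))
cv2.imwrite("pics/h1.png",np.hstack(o))
E
```

```text
force: [0.3, 1.0, 0.5]
width: 0.0523
t 11.65 stage mm [ 3.1 -0.9 37.2] F stage [0.7 0.7 0.5] w 52.3 turn units [0.02 0.01 0.01]
shift units [ 0.03 -0.17 -2.07]
force: [0.4, -0.1, 0.6]
width: 0.0521
force: [-0.9, -0.9, 0.8]
width: 0.0517
force: [-0.5, 1.2, -0.3]
width: 0.0523
t 12.9 stage mm [-291.2 -111.5  169.4] F stage [ 0.1  1.3 -0.3] w 52.3 turn units [ 0.06 -0.01 -0.12]
```

View pics/h1.png

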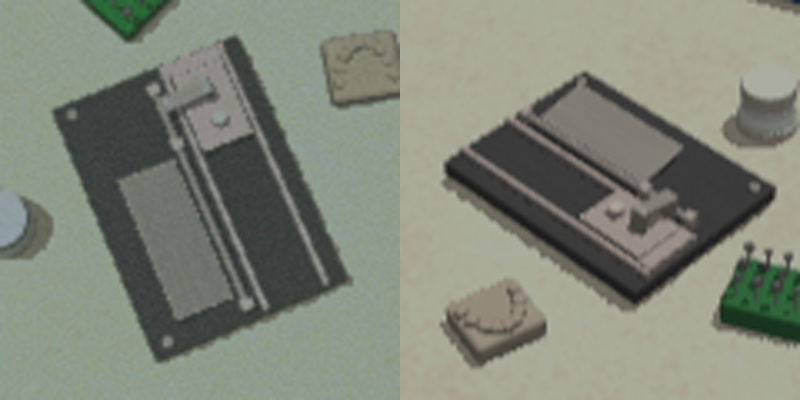

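The plate is flush with the stop, the nose rests on it, the paddle is half raised, and the bystanders look unmoved. One numeric check of the trailing edge before handing in.

```bash
python3 - <<'E'
from h import *
p=[.5346,.0010,.4429];B=R.from_euler('z',p[2]).as_matrix()
T=lambda c:((c[0]+.5)*.3-.5+232,(c[1]+.5)*.3-.5+172)
for c,z in (((255,133),.03),((203,152),.03),((219,119),.038)): print((B.T@(ray("top",*T(c),z)-[p[0],p[1],0])*1e3).round(1))
a,b=np.load("scene0.npy"),np.load("scene9.npy")
for nm,(u,v) in dict(jar=(315,205),burs=(316,264),cast=(234,270)).items():
    s=np.s_[v-6:v+7,u-8:u+9]; print(nm,np.median(abs(a[s]-b[s])).round(4))
# paddle mid height
D=np.load("top9.npy");h=[]
for y in (15,30,45):
    u,v=w2px("top",B@[-.025,y/1e3,.028]+[p[0],p[1],0]);u,v=int(round(u)),int(round(v))
    h.append(round(px2w("top",u,v,np.median(D[v-2:v+3,u-2:u+3]))[2]*1e3,1))
print("paddle z",h,"slope",np.arctan((h[2]-h[0])/30).round(2),"=> clip",(.33-np.arctan((h[2]-h[0])/30)).round(2))
sign_off()
E
```

```text
[ 23.6 -54.5  30. ]
[ 25.3 -14.1  30. ]
[ 41.8 -33.6  38. ]
jar 0.0028
burs 0.0025
cast 0.0025
paddle z [np.float64(26.4), np.float64(28.8), np.float64(31.8)] slope 0.18 => clip 0.15
the job is handed in; nothing more can be done
```

The plate is home against the end stop with the clip's nose resting on it. The arm is clear and the job is handed in at about 13 s; no verdict was reported.

- **What I did:** I held the paddle down with one finger while the other pushed the plate about 50 mm under the raised nose to the stop. Then I backed the pushing finger off, let the paddle go and moved clear. Nothing was gripped or lifted.
- **What went wrong:** On the first push the tip stuck by friction with the paddle on its hard limit. The wrist force peaked at about 85 N, under the 120 N limit. I backed off, held the paddle slightly above its limit on the spring (about 9 N), and it then slid cleanly.
- **Last checks:**
  - **Plate:** trailing edge at stage x of about 24–25 mm, so its centre is at about 54–55 mm (goal 55).
  - **Crown:** at 42 mm (expected 43).
  - **Clip:** about 0.15 rad from the paddle slope (allowed 0.12–0.20). This comes from depth readings, so it is good to only a few hundredths.
  - **Jar, burs and cast:** depth readings within 3 mm of the start, which is the noise level. They look unmoved in the last picture.
- **Not measured:** the clip angle while the plate went home was judged only from finger height and the pictures, at about 0.28 rad against the 0.2 needed. No check disagreed.

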